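# Clamp an off-cut with four clicks of the click-feed clamp

## Robot

A 6-joint arm with a two-finger parallel gripper is mounted at the origin on a cart in front of the work surface, level with it; the furniture and walls round the work are solid. World frame = base frame: x ahead of the robot, y to its left, z up, the work surface at z = 0. Lengths are in m, angles in rad, forces in N, time in s.
With the tool pointing down it reaches from about 0.35 to 0.775 m from the base axis. Payload 5.5 kg.
Tool frame: the origin (TCP) lies between the finger pads; the fingertips stand 8 mm ahead of it and the grasp point (between the pads) lies 11 mm behind it; z points along the fingers, y is the line along which they close (so a half turn about z gives the same grasp; the last joint's range is limited). The gripper opens to 85 mm and grips with 20 to 120 N. Pads are 22 mm wide; open, the fingers measure 114 mm over their backs; the gripper's body (76 mm by 85 mm) begins 54 mm behind the grasp point. The pads swing forward as they close: fully open they stand 13 mm farther back than shut.
Start: joints at [-1.333, 0.313, 0.046, 1.304, 0, 1.431], TCP at [0.212, -0.534, 0.239] pointing down, gripper open.
Joint ranges: [-2.76, 2.76], [-0.86, 1.69], [-1.03, 1.26], [-2.2, 2.34], [-1.47, 1.5], [-3.14, 3.14]. Speed limits (rad/s): [2.57, 2.57, 3.14, 3.14, 3.14, 3.14].

## Interface

Orientations are given as a unit quaternion [w, x, y, z].
In Python, from workcell import status, vision, job gives the robot as it stands. The module is installed in compiled form; this text tells all that it offers.
- The arm moves only by the tool apply_moves, never from a script. Its argument "moves" is one flat list of numbers, 6 for each row, row after row: the shift along the world's x, y, z in units of 25 mm (1.0 is 25 mm), then the turn, a rotation vector about the world's x, y, z in rad. In form: [x, y, z, rx, ry, rz, x, y, z, rx, ry, rz, ...]. A call has 1 to 20 rows; each row is the pose to reach, as a shift and turn from the pose commanded when the call began; what a row does not reach only later rows make up. A row lasts 1/12 s, in which the tool goes at most 41.7 mm and 7.16 degrees, less where a joint would pass 70% of its speed; a pose out of reach is approached as far as the arm can. A call with a gripper value outside its range is refused whole. "claw" is the opening in per cent of the stroke, from 0 (shut) to 100 (fully open), set as the call begins (left out, the last holds). The fingers move at their own pace and stop on an object; "newtons" is the grip in N (left out, the last holds). Time passes only in rows, so rows that repeat a pose let the fingers close. It gives the time, the measured TCP pose, the force, the opening and the grip force at its end, in the units of the state.
- status.get_state(): the state, without advancing time (a new reading comes with each control period).
- vision.read_camera(name): name is "scene" or "top"; returns a dict with "image" (480x640x3 uint8, blue, green, red), "camera_matrix" (3x3 intrinsics, pixels), "dist_coeffs" ([k1, k2, p1, p2, k3] as OpenCV has them; the pictures are not rectified), "camera_from_world" (4x4, takes a point from world to camera coordinates). Camera axes: x right, y down, z forward; pixel columns grow to the right and rows downward; lengths in m; the calibration is good to about 2 mm. A picture is of the moment at which its call begins. There is no depth.
- job.hand_in(): hands the job in; it is judged then, once.
The state is a dict: "clock": time; "joint_pos": joint angles; "qvel": joint speeds; "tau": joint torques, N m; "tcp_pos": TCP position; "orientation": TCP orientation; "wrist_force": force on the tool from outside, world axes, zero at the start; "ft_torque": the same for the moment, N m; "finger_gap": finger opening in m; "grip_force": force on a finger pad.
Only numpy, scipy, OpenCV 4.12 (cv2) and the standard library are available. Lean on these libraries where they do the work, as an engineer would, in place of code of your own. Each camera call takes 0.05 s, during which the arm holds its last target. There are 200 camera calls.

## Task

Clamp the wooden off-cut in the little bench clamp: gently push the sliding tailstock along its bed until the off-cut is nipped snug between tailstock and sprung pad, the pad bearing on it but not noticeably driven in. Then turn the clicking knob exactly four clicks clockwise (seen from above) from where it stood, and let go, leaving the off-cut held flat on the bed and the things lying round the clamp undisturbed.

Things in the scene. Friction and masses are not known exactly. Their poses are not given: they have to be found in the camera images.
- clamp: Bench clamp fixed to the bench: wooden bed 110 x 395 x 14 mm, grey headstock (76 x 62 mm, top 52 mm above the bench) at one end, sliding tailstock at the other. Origin on the bench under the work space; y runs along the bed from headstock (y = -150 mm) to tailstock (y > 0), x across, z up. Bed reaches from y = -190 to +205 mm. Its place and yaw change from run to run.
- knob (a joint): Knob angle, rad, growing clockwise seen from above (tightening). 20 click stops a turn, at multiples of 0.314 rad (18 degrees); released, it falls into the nearest one. From stop to stop takes about 0.2 N m, most a quarter of the way, none half way, then it snaps on. It may start at any stop from -2 to +2. Each click clockwise feeds the pad 2 mm towards the tailstock.
- knob_grip (a point): Centre of the knob's gripping zone on its upright axis, 68 mm above the bench. Round black fluted knob 42 mm across, from 54 to 81 mm above the bench, free all round; a raised bright rib on its top runs from the centre to the rim. A grip of 25 to 50 N turns it with little slip.
- knob_pointer (a point): Rim end of the rib on top of the knob, 20 mm from the axis; turns with the knob. The index plate round the knob has one dot per click.
- tailstock (a joint): Slide of the tailstock in m: 0 outermost, growing as it moves along the bed towards the headstock (clamp -y), up to 0.12. Stiff: 13 N moves it, and it stays where it is left.
- tailstock_back (a point): Middle of the rear face (away from the off-cut) of the tailstock's upright grey plate, 64 mm above the bench; axes as the clamp's. Plate 54 mm wide, 16 mm thick, top 84 mm above the bench. Behind it a dark foot reaches 29 mm back (top 27 mm above the bench) and a rib 10 mm wide and 21 mm long rises to 44 mm above the bench: push on the back above that rib.
- offcut: Pale wooden off-cut 52 x 121 x 35 mm, 86 g, lying loose on the bed between pad and tailstock, its length along the bed, with gaps at both ends. Origin at the centre of its underside.
- pencil: Pencil lying beside the clamp on the robot's side; leave it.
- whetstone: Small grey whetstone 53 x 63 x 9 mm beside the headstock on the robot's side; leave it.
- awl: Red-handled awl lying on the far side of the clamp; leave it.
- flat_file: Flat file lying on the far side of the clamp; leave it.
- ram: Ram in the headstock carrying a sprung steel pad (36 mm disc, 34 mm above the bench, facing the tailstock). Origin at clamp y = -85 mm with the knob at 0, +2 mm per click clockwise; the pad's face stands up to 9 mm either side of it (its stem is adjustable). The pad gives only above 5 N, then 1 mm per 0.6 N, at most 16 mm: a push on the tailstock rises from 13 to 18 N as the work is nipped.
There are look-alikes about, which are no part of the job. Leave any purple or yellow look-alike of the offcut alone.

How it is judged:
By the outcome, as a careful person would: the job done as asked, in the order asked, and still so for the second after the job is handed in, with the robot touching nothing.
It also fails if it takes over 67 s, if anything falls off the work surface, if the arm or the gripper's body presses on something with over 40 N, if the wrist force passes 120 N, or if a joint passes its speed limit or range.

## Working session

There is one attempt and no reset: what is moved stays moved. The work goes in short steps, Python scripts to look and compute and a tool call to move; the robot and the scene stay as the last step left them, time stands still between calls to the robot, and variables do not carry over. Pictures are saved under pics/ and viewed, at most 10 in all, crops included, and the job is handed in when it is done.

Besides the shell and the picture viewer there is one more tool, called after "Emit:" as a command line: name --argument value ..., lists and objects as JSON in quotes. apply_moves: Moves the arm, as the interface text tells. Its arguments: {"type":"object","properties":{"moves":{"type":"array","items":{"type":"number"}},"claw":{"type":"number"},"newtons":{"type":"number"}},"required":["moves"]}

```bash
mkdir -p pics; cat > h.py <<'E'
import numpy as np, cv2
from workcell import status, vision, job
def ray(c,px):
    K,d=np.array(c["camera_matrix"]),np.array(c["dist_coeffs"])
    T=np.array(c["camera_from_world"])
    u=cv2.undistortPoints(np.array(px,float).reshape(-1,1,2),K,d).reshape(-1,2)
    R,t=T[:3,:3],T[:3,3]
    o=-R.T@t; return o,np.c_[u,np.ones(len(u))]@R
def at_z(c,px,z):
    o,v=ray(c,px); z=np.broadcast_to(z,len(v)); return o+v*((z-o[2])/v[:,2])[:,None]
def proj(c,P):
    T=np.array(c["camera_from_world"])
    return cv2.projectPoints(np.array(P,float).reshape(-1,1,3),cv2.Rodrigues(T[:3,:3])[0],T[:3,3],np.array(c["camera_matrix"]),np.array(c["dist_coeffs"]))[0].reshape(-1,2)
E
python3 - <<'E'
from h import *
import pickle
for n in("top","scene"):
    c=vision.read_camera(n); cv2.imwrite(f"pics/{n}0.png",c["image"]); pickle.dump(c,open(n+"0.pkl","wb"))
    o,_=ray(c,[[0,0]]); print(n,o)
print(status.get_state())
E
```

```text
top [ 0.35384432 -0.08984159  1.18561611]
scene [0.21112268 0.55932627 0.85511553]
{'clock': 0.1, 'joint_pos': array([-1.33258450e+00,  3.13932657e-01,  4.51197620e-02,  1.30361288e+00,
        3.35735174e-05,  1.43118513e+00]), 'qvel': array([ 0.00042913, -0.00106514,  0.00258606, -0.000656  ,  0.00151426,
       -0.00071817]), 'tau': array([ 2.75493119e-03, -4.81726205e+01,  2.99243796e+01,  1.28317988e-02,
       -1.41129954e-04,  1.24115928e-05]), 'tcp_pos': array([ 0.21200738, -0.53402249,  0.23850496]), 'orientation': array([-8.14560325e-04,  9.82208901e-01,  1.87789806e-01, -2.33834710e-05]), 'wrist_force': array([0.2263666 , 0.23785629, 0.05615277]), 'ft_torque': array([ 0.0016507 , -0.00244146,  0.02570901]), 'grip_force': 0.0, 'finger_gap': 0.08526763979876663}
```

View pics/top0.png

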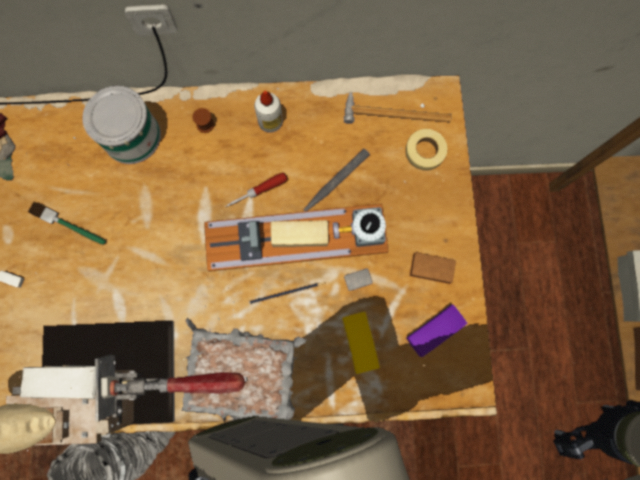

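View pics/scene0.png

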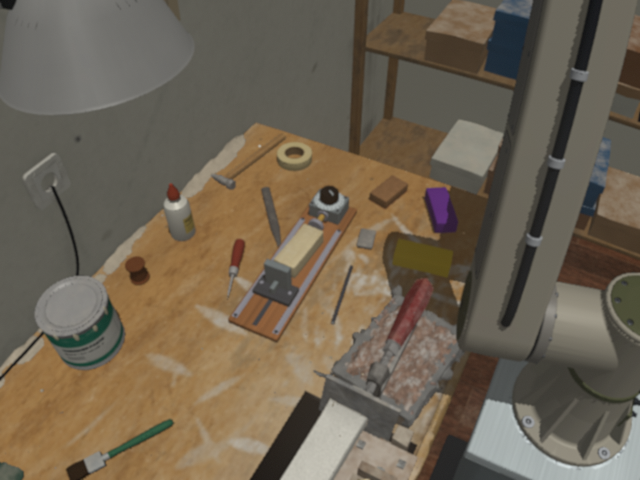

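The top view has the pale off-cut at (300,233) on the clamp bed, the tailstock at (250,240) and the knob at (369,224). Possible look-alikes are the yellow block (362,342), the purple block (437,330) and the brown block (433,267). I choose the pale one on the bed and will check it in a crop.

```bash
python3 - <<'E'
import pickle,cv2
c=pickle.load(open("top0.pkl","rb"))["image"]
cv2.imwrite("pics/topc.png",cv2.resize(c[195:285,200:400],None,fx=4,fy=4,interpolation=cv2.INTER_CUBIC))
c=pickle.load(open("scene0.pkl","rb"))["image"]
cv2.imwrite("pics/scenec.png",cv2.resize(c[180:340,225:375],None,fx=3.75,fy=3.75,interpolation=cv2.INTER_CUBIC))
E
```

```text
(no output)
```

View pics/topc.png

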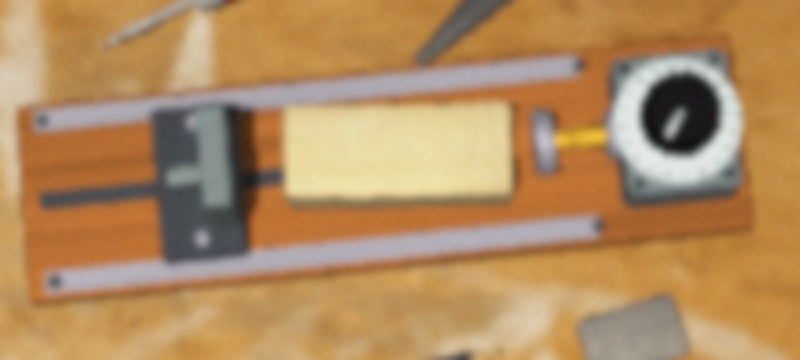

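View pics/scenec.png

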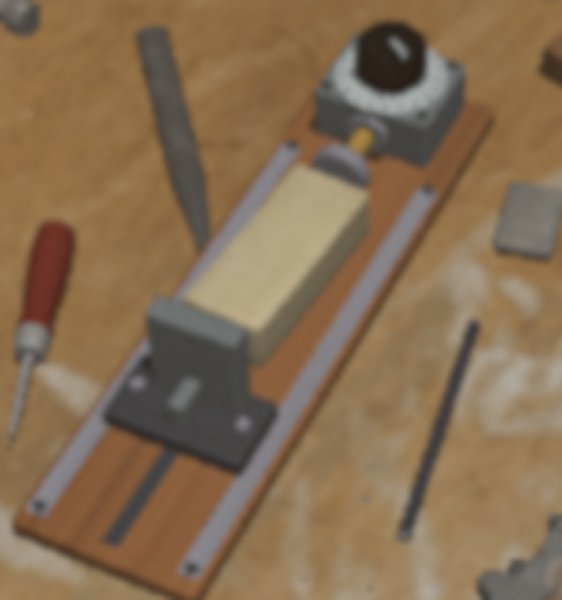

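The crops confirm it: a pale off-cut lies on the bed, with gaps to the tailstock plate and to the pad.

```bash
cat > fit.py <<'E'
from h import *
import pickle
from scipy.optimize import least_squares
t=pickle.load(open("top0.pkl","rb"));s=pickle.load(open("scene0.pkl","rb"))
T=lambda p:np.array(p)/4.+[200-.4,195-.4]; S=lambda p:np.array(p)/3.75+[225-.4,180-.4]
tb=T([[22,106],[35,302],[730,38],[752,228]]);sb=S([[15,525],[195,598],[494,115]])
B=np.array([[55,205,14],[-55,205,14],[55,-190,14],[-55,-190,14]])/1000.
def W(q,P): c,n=np.cos(q[2]),np.sin(q[2]); P=np.asarray(P); return np.c_[q[0]+c*P[:,0]-n*P[:,1],q[1]+n*P[:,0]+c*P[:,1],P[:,2]]
f=lambda q:np.r_[proj(t,W(q,B))-tb,proj(s,W(q,B[[0,1,3]]))-sb].ravel()
a=at_z(t,tb,.014);d=(a[0]+a[1]-a[2]-a[3])/2
r=least_squares(f,[*a.mean(0)[:2],np.arctan2(-d[0],d[1])]);q=r.x
E
python3 - <<'E'
from fit import *
np.set_printoptions(precision=4,suppress=True)
print(q,r.fun.round(2))
def C(p): c,n=np.cos(q[2]),np.sin(q[2]);d=p[:,:2]-q[:2];return np.c_[c*d[:,0]+n*d[:,1],-n*d[:,0]+c*d[:,1]]*1000
def show(n,cam,px,z): a=at_z(cam,px,z);print(n,a[:,:2].tolist(),C(a).round(1).tolist())
show("knob",t,T([[682,113],[668,137],[685,107]]),.081)
show("knobS",s,S([[395,45],[390,40],[405,58]]),.081)
show("plate",t,T([[197,106],[203,208],[232,104],[237,205]]),.084)
show("plateS",s,S([[150,308],[243,348],[175,292],[247,328]]),.084)
show("off",t,T([[285,106],[287,198],[512,102],[513,196]]),.049)
show("offS",s,S([[185,298],[268,335],[298,168],[368,202]]),.049)
show("pad",t,T([[535,140],[555,140]]),[.034,.034])
for y in(-.15,):print(W(q,[[0,y,.068]]))
E
```

```text
[ 0.6038 -0.0742  0.0568] [-2.01  0.75 -1.87  1.26 -0.08 -0.63  1.07  0.69 -1.57 -1.85  0.28 -0.43
  1.09 -2.7 ]
knob [[0.6113561163224711, -0.22326406466000942], [0.5990466749385558, -0.21516527271626315], [0.6144552112098587, -0.22503701828801517]] [[-0.9, -149.3], [-12.8, -140.5], [2.1, -151.2]]
knobS [[0.6077053041406753, -0.21857514513504595], [0.6123747616104256, -0.22110523196083998], [0.5972266240550916, -0.2112227988081541]] [[-4.3, -144.4], [0.2, -147.2], [-14.4, -136.4]]
plate [[0.626514936075045, 0.02599251148406649], [0.5729581796938574, 0.02432565693776441], [0.6266860258144202, 0.007974092947771044], [0.5736679352942813, 0.006972187471859834]] [[28.3, 98.7], [-25.2, 100.1], [27.5, 80.7], [-25.5, 82.7]]
plateS [[0.6226771124367851, 0.025498471370448472], [0.5666525742848388, 0.025569510713481014], [0.6171343565906199, 0.00995653887460024], [0.5716379353937643, 0.01315455736308957]] [[24.5, 98.4], [-31.4, 101.7], [18.1, 83.2], [-27.2, 89.0]]
off [[0.6328823339163183, -0.016976669840746805], [0.5831155249921205, -0.016335843342433973], [0.6291811652076065, -0.1373421507139845], [0.5783735034331865, -0.13508287659765092]] [[32.3, 55.5], [-17.4, 58.9], [21.7, -64.5], [-28.9, -59.4]]
offS [[0.6284769992393928, -0.013897034846092393], [0.5756551358936612, -0.012776915290841684], [0.6237139210112621, -0.1296324575317097], [0.5753305051846993, -0.12489899671915883]] [[28.0, 58.8], [-24.6, 62.9], [16.7, -56.5], [-31.3, -49.0]]
pad [[0.6113044858593428, -0.14913148234874105], [0.6107823648665447, -0.15983791557704363]] [[3.2, -75.3], [2.1, -85.9]]
[[ 0.6123 -0.2239  0.068 ]]
```

Emit:
apply_moves --moves '[15.36,23.8,0,0,0,1.25,15.36,23.8,0,0,0,1.25,15.36,23.8,0,0,0,1.25,15.36,23.8,0,0,0,1.25,15.36,23.8,0,0,0,1.25,15.36,23.8,0,0,0,1.25,15.36,23.8,0,0,0,1.25,15.36,23.8,0,0,0,1.25,15.36,23.8,0,0,0,1.25,15.36,23.8,0,0,0,1.25,15.36,23.8,0,0,0,1.25,15.36,23.8,0,0,0,1.25,15.36,23.8,0,0,0,1.25,15.36,23.8,0,0,0,1.25,15.36,23.8,0,0,0,1.25,15.36,23.8,0,0,0,1.25,15.36,23.8,0,0,0,1.25,15.36,23.8,0,0,0,1.25,15.36,23.8,0,0,0,1.25,15.36,23.8,0,0,0,1.25]' --claw 0

```text
clock: 1.77
tcp_pos: [0.5955, 0.0606, 0.2385]
orientation: [-0.001, 0.686, 0.727, -0.001]
wrist_force: [0.4, -0.6, -0.5]
finger_gap: 0.0
grip_force: 0.0
```

Emit:
apply_moves --moves '[0,0,-1.5,0,0,0,0,0,-3,0,0,0,0,0,-4.5,0,0,0,0,0,-5.8,0,0,0,0,0,-6.6,0,0,0,0,0,-7.1,0,0,0,0,0,-7.1,0,0,0,0,0,-7.1,0,0,0]'

```text
clock: 2.43
tcp_pos: [0.595, 0.0591, 0.0617]
orientation: [-0.001, 0.687, 0.726, -0.001]
wrist_force: [0.3, -0.1, -0.0]
finger_gap: -0.0001
grip_force: 0.0
```

```bash
python3 - <<'E'
from h import *
c=vision.read_camera("scene");s=vision.read_camera("top")
a=cv2.resize(c["image"][150:340,215:365],None,fx=3,fy=3,interpolation=3);b=cv2.resize(s["image"][190:280,200:320],None,fx=2.9,fy=2.9,interpolation=3)
o=np.zeros((570,800,3),np.uint8);o[:570,:450]=a;o[:b.shape[0],450:450+b.shape[1]]=b[:,:350];cv2.imwrite("pics/p1.png",o)
print(status.get_state()["tcp_pos"],status.get_state()["wrist_force"])
E
```

```text
[0.59686545 0.05958184 0.06337471] [0.87138183 0.47501251 0.42043914]
```

View pics/p1.png

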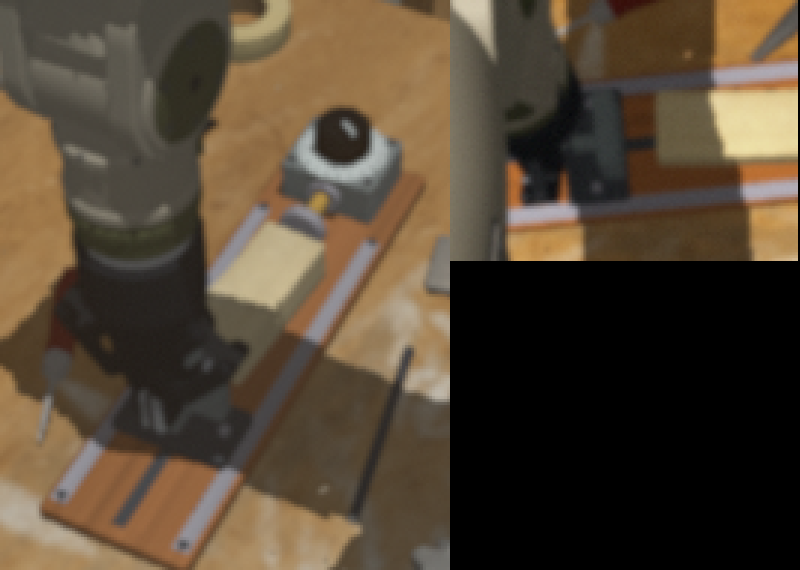

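The picture shows the shut fingers behind the tailstock plate, above the rib and clear of everything. I'll start pushing.

Emit:
apply_moves --moves '[0.01,-0.2,0,0,0,0,0.02,-0.4,0,0,0,0,0.03,-0.6,0,0,0,0,0.04,-0.7,0,0,0,0,0.04,-0.75,0,0,0,0,0.05,-0.8,0,0,0,0,0.05,-0.85,0,0,0,0,0.05,-0.9,0,0,0,0,0.05,-0.95,0,0,0,0,0.06,-1.0,0,0,0,0,0.06,-1.05,0,0,0,0,0.06,-1.1,0,0,0,0]'

```text
clock: 3.53
tcp_pos: [0.5973, 0.0366, 0.0618]
orientation: [-0.002, 0.686, 0.728, 0.003]
wrist_force: [-0.2, 12.8, 0.4]
finger_gap: 0.0001
grip_force: 6.6
```

Emit:
apply_moves --moves '[0,-0.06,0,0,0,0,0.01,-0.12,0,0,0,0,0.01,-0.18,0,0,0,0,0.01,-0.24,0,0,0,0,0.02,-0.3,0,0,0,0,0.02,-0.36,0,0,0,0,0.02,-0.42,0,0,0,0,0.03,-0.48,0,0,0,0,0.03,-0.54,0,0,0,0,0.03,-0.6,0,0,0,0,0.04,-0.66,0,0,0,0,0.04,-0.72,0,0,0,0,0.04,-0.78,0,0,0,0,0.05,-0.84,0,0,0,0,0.05,-0.9,0,0,0,0]'

```text
clock: 4.78
tcp_pos: [0.5985, 0.0146, 0.0618]
orientation: [-0.003, 0.685, 0.728, 0.003]
wrist_force: [-0.6, 13.2, 1.1]
finger_gap: -0.0001
grip_force: 6.7
```

Emit:
apply_moves --moves '[0,-0.05,0,0,0,0,0.01,-0.1,0,0,0,0,0.01,-0.15,0,0,0,0,0.01,-0.2,0,0,0,0,0.02,-0.25,0,0,0,0,0.02,-0.3,0,0,0,0,0.02,-0.35,0,0,0,0]'

```text
clock: 5.37
tcp_pos: [0.599, 0.006, 0.0618]
orientation: [-0.003, 0.685, 0.728, 0.003]
wrist_force: [0.8, 14.5, 2.2]
finger_gap: -0.0001
grip_force: 6.9
```

```bash
python3 - <<'E'
from h import *
b=vision.read_camera("top")["image"]
cv2.imwrite("pics/p2.png",cv2.resize(b[195:285,220:400],None,fx=4,fy=4,interpolation=3))
for i in range(6):
    vision.read_camera("top");s=status.get_state();print(s["tcp_pos"],s["wrist_force"])
E
```

```text
[0.59899735 0.00575288 0.0617957 ] [-0.35112696 12.76476534  1.76776277]
[0.59902199 0.00573903 0.06183467] [ 0.21198661 13.14194063  2.04386173]
[0.59899738 0.0057555  0.0618201 ] [-0.11618431 12.29913906  1.06712842]
[0.59901971 0.00576104 0.06181687] [-0.20928152 11.88209635  1.56094559]
[0.59901811 0.0057643  0.06181245] [-0.43743023 12.65656823  2.64688106]
[0.59900005 0.00578082 0.06179659] [-0.16448615 13.6414909   2.01456374]
```

View pics/p2.png

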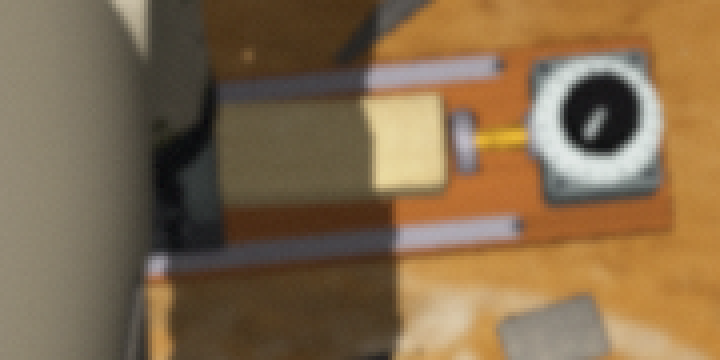

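The off-cut's right end is at crop x 445 and the pad face at about 453, which leaves 4–8 mm. I'll creep forward from here.

Emit:
apply_moves --moves '[0,-0.03,0,0,0,0,0,-0.06,0,0,0,0,0,-0.09,0,0,0,0,0.01,-0.12,0,0,0,0]'

```text
clock: 6.05
tcp_pos: [0.5992, 0.003, 0.0618]
orientation: [-0.003, 0.685, 0.728, 0.003]
wrist_force: [-0.8, 13.6, 2.7]
finger_gap: -0.0002
grip_force: 6.9
```

```bash
cat > f.py <<'E'
from h import *
a=[];p=[]
for i in range(5):
    vision.read_camera("top");s=status.get_state();a.append(s["wrist_force"]);p.append(s["tcp_pos"])
print(np.mean(a,0).round(2),np.mean(p,0).round(5))
E
python3 f.py
```

```text
[-0.18 13.16  2.08] [0.59917 0.00285 0.06182]
```

Emit:
apply_moves --moves '[0,-0.03,0,0,0,0,0,-0.06,0,0,0,0]'

```text
clock: 6.47
tcp_pos: [0.5992, 0.0015, 0.0618]
orientation: [-0.003, 0.685, 0.728, 0.003]
wrist_force: [-0.0, 13.2, 1.5]
finger_gap: -0.0003
grip_force: 6.9
```

```bash
python3 f.py
```

```text
[-0.19 13.27  1.81] [0.59925 0.00137 0.06181]
```

Emit:
apply_moves --moves '[0,-0.02,0,0,0,0,0,-0.04,0,0,0,0]'

```text
clock: 6.88
tcp_pos: [0.5993, 0.0005, 0.0618]
orientation: [-0.003, 0.685, 0.728, 0.003]
wrist_force: [0.1, 13.8, 1.9]
finger_gap: -0.0001
grip_force: 6.9
```

```bash
python3 f.py
```

```text
[-0.14 13.58  1.97] [5.9929e-01 4.7000e-04 6.1810e-02]
```

Emit:
apply_moves --moves '[0,-0.02,0,0,0,0,0,-0.04,0,0,0,0]'

```text
clock: 7.3
tcp_pos: [0.5993, 0.0003, 0.0618]
orientation: [-0.003, 0.685, 0.728, 0.003]
wrist_force: [0.9, 18.1, 2.0]
finger_gap: 0.0002
grip_force: 8.8
```

```bash
python3 f.py
```

```text
[ 0.28 16.4   2.05] [5.993e-01 3.100e-04 6.183e-02]
```

Emit:
apply_moves --moves '[0,-0.02,0,0,0,0,0,-0.03,0,0,0,0]'

```text
clock: 7.72
tcp_pos: [0.5993, 0.0002, 0.0618]
orientation: [-0.003, 0.685, 0.729, 0.004]
wrist_force: [0.9, 19.5, 2.0]
finger_gap: -0.0001
grip_force: 9.4
```

```bash
python3 f.py
```

```text
[ 0.12 18.32  2.13] [5.993e-01 1.800e-04 6.185e-02]
```

Nipped at 18 N. I'll back off, lift and go above the knob.

Emit:
apply_moves --moves '[0,0.3,0,0,0,0,0,0.8,0,0,0,0,0,1.2,0,0,0,0,0,1.2,1.5,0,0,0,0,1.2,3,0,0,0,0,1.2,4.5,0,0,0,0,1.2,5.5,0,0,0,0.1,0,5.5,0,0,0,0.2,-1.5,5.5,0,0,0,0.3,-3,5.5,0,0,0,0.4,-4.5,5.5,0,0,0,0.49,-6,5.5,0,0,0,0.49,-7.5,5.5,0,0,0,0.49,-8.75,5.5,0,0,0,0.49,-8.75,5.5,0,0,0,0.49,-8.75,5.5,0,0,0,0.49,-8.75,5.5,0,0,0]' --claw 85

```text
clock: 9.38
tcp_pos: [0.6116, -0.2238, 0.199]
orientation: [-0.0, 0.687, 0.727, -0.0]
wrist_force: [-0.1, -0.2, 0.0]
finger_gap: 0.0726
grip_force: 0.0
```

```bash
python3 f.py; python3 - <<'E'
from h import *
print(status.get_state()["joint_pos"],status.get_state()["finger_gap"])
c=vision.read_camera("scene")
cv2.imwrite("pics/p3.png",cv2.resize(c["image"][120:340,215:415],None,fx=2.7,fy=2.7,interpolation=3))
E
```

```text
[ 0.3   0.16 -0.21] [ 0.61195 -0.22281  0.19942]
[-4.72255591e-01  4.76301740e-01  1.91383967e-01  1.28570672e+00
  3.52716416e-05  1.03965806e+00] 0.07256769194761092
```

View pics/p3.png

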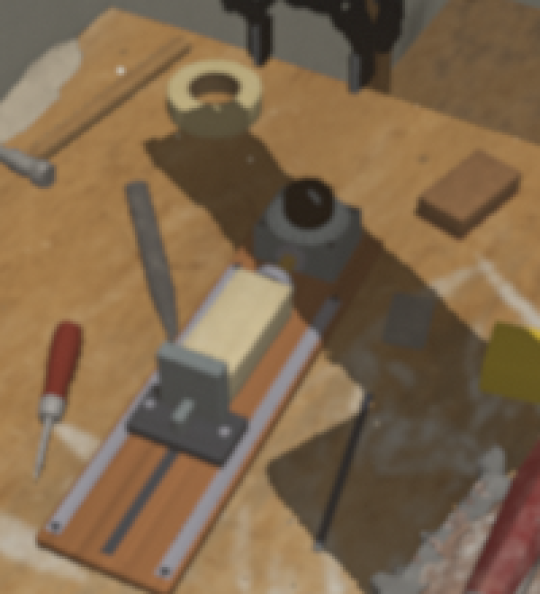

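The off-cut is nipped between tailstock and pad, and everything round the clamp is undisturbed. I'll descend over the knob.

Emit:
apply_moves --moves '[0,0,-1.3,0,0,0,0,0,-2.6,0,0,0,0,0,-3.6,0,0,0,0,0,-4.3,0,0,0,0,0,-4.8,0,0,0,0,0,-5.2,0,0,0,0,0,-5.4,0,0,0,0,0,-5.4,0,0,0,0,0,-5.4,0,0,0,0,0,-5.4,0,0,0]'

```text
clock: 10.52
tcp_pos: [0.6127, -0.2245, 0.0656]
orientation: [0.001, 0.687, 0.727, 0.0]
wrist_force: [0.5, 0.4, -0.2]
finger_gap: 0.0726
grip_force: 0.0
```

Emit:
apply_moves --moves '[0,0,0,0,0,0,0,0,0,0,0,0,0,0,0,0,0,0,0,0,0,0,0,0,0,0,0,0,0,0,0,0,0,0,0,0,0,0,0,0,0,0,0,0,0,0,0,0]' --claw 0 --newtons 40

```text
clock: 11.18
tcp_pos: [0.6123, -0.2245, 0.0654]
orientation: [0.001, 0.687, 0.727, 0.0]
wrist_force: [-1.0, 0.4, 5.1]
finger_gap: 0.041
grip_force: 40.2
```

```bash
python3 f.py; python3 -c "
from h import *
s=status.get_state();print(s['finger_gap'],s['grip_force'],s['ft_torque'],s['joint_pos'])"
```

```text
[-0.77  0.79  5.98] [ 0.61231 -0.22451  0.0654 ]
0.040426211879071444 40.172969698905945 [0.13447798 0.17853389 0.02709139] [-4.74398749e-01  5.53766282e-01 -2.13826939e-02  9.93984163e-01
 -6.85418993e-06  1.03942101e+00]
```

Emit:
apply_moves --moves '[0,0,0,0,0,-0.08,0,0,0,0,0,-0.16,0,0,0,0,0,-0.24,0,0,0,0,0,-0.32,0,0,0,0,0,-0.4,0,0,0,0,0,-0.48,0,0,0,0,0,-0.56,0,0,0,0,0,-0.64,0,0,0,0,0,-0.72,0,0,0,0,0,-0.8,0,0,0,0,0,-0.88,0,0,0,0,0,-0.96,0,0,0,0,0,-1.04,0,0,0,0,0,-1.12,0,0,0,0,0,-1.2,0,0,0,0,0,-1.26,0,0,0,0,0,-1.26,0,0,0,0,0,-1.26,0,0,0,0,0,-1.26]'

```text
clock: 13.02
tcp_pos: [0.6123, -0.2245, 0.0654]
orientation: [0.001, 0.983, 0.183, 0.001]
wrist_force: [-0.6, 1.0, 5.3]
finger_gap: 0.0407
grip_force: 40.4
```

```bash
python3 f.py; python3 -c "
from h import *
s=status.get_state();q=s['orientation'];print(s['finger_gap'],s['grip_force'],s['ft_torque'],q,2*np.arctan2(q[2],q[1]))"
```

```text
[-1.07  0.89  5.77] [ 0.6123  -0.22453  0.06539]
0.040845176004115566 40.389143228530884 [0.1580614  0.25715498 0.07883515] [5.48822955e-04 9.83134196e-01 1.82883947e-01 5.59840203e-04] 0.3678382671450756
```

Emit:
apply_moves --moves '[0,0,0,0,0,0,0,0,0,0,0,0,0,0,0,0,0,0,0,0,0,0,0,0,0,0,0,0,0,0,0,0,0,0,0,0,0,0,1,0,0,0,0,0,2.5,0,0,0,0,0,4,0,0,0,0,0,5.5,0,0,0,-1,-1.4,6,0,0,0,-2,-2.8,6,0,0,0,-3,-4.2,6,0,0,0,-4,-5.6,6,0,0,0,-5,-7,6,0,0,0,-6,-8.4,6,0,0,0,-7,-9,6,0,0,0,-7,-9,6,0,0,0]' --claw 85

```text
clock: 14.77
tcp_pos: [0.4318, -0.454, 0.214]
orientation: [0.001, 0.984, 0.179, -0.001]
wrist_force: [1.6, 0.4, 0.4]
finger_gap: 0.0728
grip_force: 0.0
```

```bash
python3 - <<'E'
from h import *
import pickle
a=vision.read_camera("top")["image"];s=vision.read_camera("scene")["image"]
t0=pickle.load(open("top0.pkl","rb"))["image"]
R=lambda im,x,y,w,h,f:cv2.resize(im[y:y+h,x:x+w],None,fx=f,fy=f,interpolation=3)
o=np.zeros((590,800,3),np.uint8)
def put(im,x,y):o[y:y+im.shape[0],x:x+im.shape[1]]=im
put(R(t0,350,205,40,40,7),0,0);put(R(a,350,205,40,40,7),290,0)
put(R(a,200,195,200,100,2.5),0,300);put(R(s,225,170,145,175,2.0),505,200)
put(R(s,305,180,50,45,4),580,0)
cv2.imwrite("pics/p4.png",o)
E
```

```text
(no output)
```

View pics/p4.png

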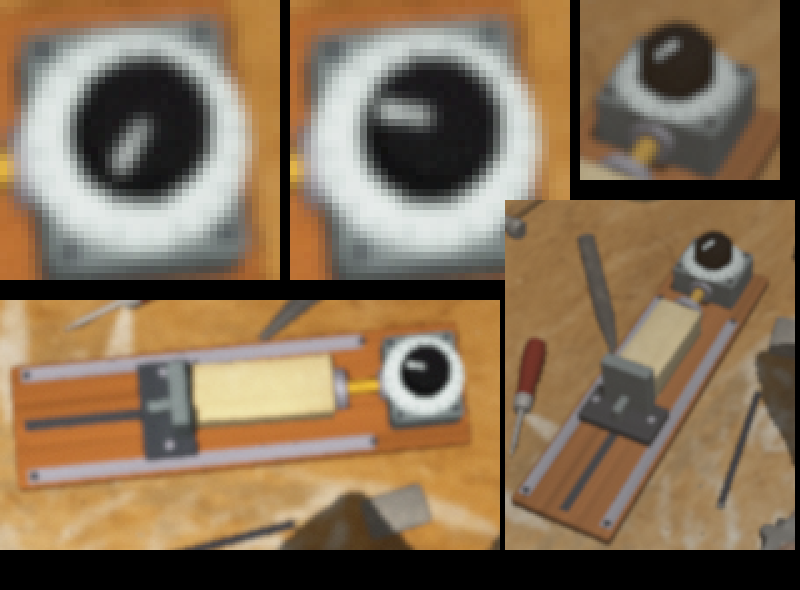

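```bash
python3 - <<'E'
from fit import *
for c in(t,vision.read_camera("top")):
    g=cv2.cvtColor(c["image"],6).astype(float)
    k=proj(c,W(q,[[0,-.15,.081]]))[0]
    Y,X=np.mgrid[:480,:640]
    d=g<70; m=(np.hypot(X-k[0],Y-k[1])<13)
    k=np.array([X[d&m].mean(),Y[d&m].mean()])
    w=np.where(np.hypot(X-k[0],Y-k[1])<8,np.clip(g-60,0,None),0)
    x,y=(w*X).sum()/w.sum(),(w*Y).sum()/w.sum()
    cov=np.cov(np.c_[X.ravel(),Y.ravel()].T,aweights=w.ravel());v=np.linalg.eigh(cov)[1][:,1]
    print(k,np.degrees(np.arctan2(y-k[1],x-k[0])),np.degrees(np.arctan2(v[1],v[0]))%180)
E
```

```text
[369.88163265 222.64081633] 121.29749647086942 119.15140064342569
[370.23140496 223.32231405] -148.8671291842715 6.353317006193151
```

```bash
python3 -c "
from workcell import job;print(job.hand_in())"
```

```text
the job is handed in; nothing more can be done
None
```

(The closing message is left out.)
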